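Fit a mould side core into its slide bed and bolt it in

TASK

Assemble the side action in its slide bed: push the core slide fully home into the T-channel, nose first through the slot in the end wall, then run the heel block in tight behind it with its leaning face towards the core, and finally push the black knob right in so that the cross bolt locks both in. Leave the other things on the bench where they are, and let go of everything.

Things in the scene. Friction and masses are not known exactly. Their poses are not given: they have to be found in the camera images.
- bed: slide bed, fixed to the bench: dark steel plate with two rails forming a straight T-channel. Origin on the bench under the channel's mid width; +x along the channel to its closed end (roughly away from the robot), y across to the left, z up. In its frame, mm: plate x -150..104, y +-52, top z 14; an ear under the bolt to y -131; rails x -92..80, |y| up to 50, flat tops at z 36
- bed_mouth (a point): channel floor at its open mouth, mid width (bed frame x -92, y 0, z 14 mm; axes as the bed's). Channel 47 mm wide, z 14..28; slot between the brass top strips 32 mm wide, z 28..36; both flare by 7 mm a side over the first 16 mm. The 58 mm of bare plate before the mouth is level with the channel floor: stand a part there and push it in. No entry from above
- core_home (a point): where the core slide's origin lies when fully home (bed frame x 40, y 0, z 14 mm; axes as the bed's), its foot against the steel end wall (x 80..100, y +-50, top z 84 mm). The slot in the wall for the nose is 26 mm wide, open above z 44 mm
- block_home (a point): where the heel block's origin lies when tight behind the core slide (bed frame x -28, y 0, z 14 mm; axes as the bed's)
- core_slide: core slide, the longer loose part, with a nose; steel, about 0.55 kg. T-foot 80 (x) x 44 (y) x 12 mm high; on it an upright body 28 mm wide (y), x -39..39.5 mm, top at 62 mm, rear face sloping to x -29 at the top. Origin mid underside of the foot, +x to the nose, z up. Grasp across the 28 mm, fingertips 26 mm or more above the underside (in the channel the rail tops are at 22 mm)
- core_nose (a point): tip of the core slide's ribbed nose, 65 mm ahead of its origin and 42.5 mm up; the nose sticks 25 mm out of the body and is 18 mm wide, 17 mm high
- heel_block: heel block, the shorter loose part, no nose; dark steel, about 0.42 kg. T-foot 56 (x) x 44 (y) x 12 mm high; upright body 28 mm wide (y), x -27.5..27 mm, top at 62 mm; its front face leans forward to x 37 at the top, matching the core slide's sloping rear. Origin mid underside of the foot, +x to the leaning face, z up. Grasp like the core slide
- heel_top (a point): top edge of the heel block's leaning face, 37 mm ahead of its origin, 62 mm up
- bolt (a joint): travel (m) of the cross bolt through the right-hand rail, along the bed's +y: 0 withdrawn, 0.046 fully in, across the channel 2 mm behind the heel block's foot when that is home (bed frame x -64 mm). Starts at 0 to 0.006, about 2.5 N friction, stays where left. 11 mm thick, round tip; cannot go in while a part is in its way
- bolt_knob (a point): top centre of the bolt's black knob, an upright round post of 18 mm diameter, z 16..65 mm, outside the right-hand rail: bed frame x -64, y -128 mm plus the bolt's travel; axes as the bed's. Push it towards +y, or pinch it from above
- loupe: black eye loupe, 42 mm diameter, 21 mm high, a bystander; origin at the centre of its underside
- marker: paint marker, 123 mm long, 15 mm thick, lying, a bystander; origin at the centre of its underside
- oilstone: dressing stone stick 100 x 25 x 12 mm, lying, a bystander; origin at the centre of its underside
- comb_plate: grooved steel plate 26 x 112 x 22 mm, lying, a bystander; origin at the centre of its underside
Mind the look-alikes: they are no part of the job. There is more than one size of the heel_block; the job needs the larger.

How it is judged:
On the way, in this order (a step that is already met when the one before it is completed fails the run):
1. the core slide is down in the channel with its nose in the slot of the end wall, within 15 mm of home (x of core_slide in the frame of core_home between -0.015 and 0.015 m and y of core_slide in the frame of core_home between -0.005 and 0.005 m and z of core_slide in the frame of core_home between -0.003 and 0.005 m and x of core_nose in the frame of bed above 0.085 m), for 0.2 s.
2. the heel block has followed it into the channel, leaning face to the core, within 12 mm of home (all of step 1 and x of heel_block in the frame of block_home between -0.012 and 0.012 m and y of heel_block in the frame of block_home between -0.005 and 0.005 m and z of heel_block in the frame of block_home between -0.003 and 0.005 m and x of heel_top in the frame of bed above 0 m), for 0.2 s.
At the end, for the whole second after the job is handed in: The core slide lies within 4 mm of its home against the end wall, nose through the slot, the heel block within 4 mm of its home behind it with its leaning face to the core, both down in the channel and at rest, and the cross bolt is in by more than 41 of its 46 mm (x of core_slide in the frame of core_home between -0.004 and 0.004 m and y of core_slide in the frame of core_home between -0.005 and 0.005 m and z of core_slide in the frame of core_home between -0.003 and 0.005 m and x of core_nose in the frame of bed above 0.097 m and x of heel_block in the frame of block_home between -0.004 and 0.004 m and y of heel_block in the frame of block_home between -0.005 and 0.005 m and z of heel_block in the frame of block_home between -0.003 and 0.005 m and x of heel_top in the frame of bed above 0 m and value of joint bolt above 0.041 m and linear speed of each of core_slide, heel_block below 0.01 m/s); the robot touches nothing.
It fails at once if the loupe is moved by more than 30 mm (distance of loupe from where it was at the start of the episode above 0.03 m).
It fails at once if the marker is moved by more than 30 mm (distance of marker from where it was at the start of the episode above 0.03 m).
It fails at once if the dressing stone is moved by more than 30 mm (distance of oilstone from where it was at the start of the episode above 0.03 m).
It fails at once if the comb plate is moved by more than 30 mm (distance of comb_plate from where it was at the start of the episode above 0.03 m).
It also fails if it takes over 64 s, if anything falls off the work surface, if the arm or the gripper's body presses on something with over 40 N, if the wrist force passes 120 N, or if a joint passes its speed limit or range.

ROBOT

A 6-joint arm with a two-finger parallel gripper is mounted at the origin on a cart in front of the work surface, level with it; the furniture and walls round the work are solid. World frame = base frame: x ahead of the robot, y to its left, z up, the work surface at z = 0. Lengths are in m, angles in rad, forces in N, time in s.
With the tool pointing down it reaches from about 0.225 to 0.875 m from the base axis. Payload 3.4 kg.
Tool frame: the origin (TCP) lies at the very end of the fingers, on their centre line; the grasp point (between the pads) lies 19 mm behind it; z points along the fingers, y is the line along which they close (so a half turn about z gives the same grasp; the last joint's range is limited). The gripper opens to 85 mm and grips with 20 to 120 N. Pads are 22 mm wide; open, the fingers measure 114 mm over their backs; the gripper's body (76 mm by 85 mm) begins 54 mm behind the grasp point. The pads swing forward as they close: fully open they stand 13 mm farther back than shut.
Start: joints at [-1.419, 0.276, 1.505, -0, 1.361, -0.121], TCP at [0.155, -0.554, 0.231] pointing down, gripper open.
Joint ranges: [-2.89, 2.89], [-0.75, 2.08], [0.22, 2.7], [-1.18, 4.32], [0.11, 2.71], [-2.7, 2.7]. Speed limits (rad/s): [2.57, 2.57, 3.14, 3.14, 3.14, 3.14].

INTERFACE

Orientations are given as a unit quaternion [w, x, y, z].
In Python, from rig import readout, vision, manip gives the robot as it stands.
- The arm moves only by the shell command python3 -m handwheel 'ROWS' [FORCE]. ROWS is JSON, a list of rows, each a list of 3 entries, a list of its own where there are three numbers: the shift along the tool's x, y, z in mm, then the turn, a rotation vector about the tool's x, y, z in units of 6 degrees (1.0 is 6 degrees), then the closure, from -1 (fully open) to 1 (shut), so that 0 is half open. A call has 1 to 20 rows; each row shifts and turns the commanded pose from where the row before left it, along the tool's axes as they then stand; what a row does not reach is not made up. A row lasts 1/8 s, in which the tool goes at most 62.5 mm and 10.7 degrees, less where a joint would pass 70% of its speed; a pose out of reach is approached as far as the arm can. A call is refused whole if a number of a shift passes 62.5 or a number of a turn 1, either way. A call with a gripper value outside its range is refused whole. The fingers move at their own pace and stop on an object; FORCE is the grip in N (left out, the last holds). Time passes only in rows, so rows that do not move let the fingers close. It gives the time, the measured TCP pose, the force, the opening and the grip force at its end, in the units of the state.
- readout.get_state(): the state, without advancing time (a new reading comes with each control period).
- vision.get_image(name): name is "scene" or "top"; returns the picture (480x640x3 uint8, blue, green, red); there is no depth.
- vision.camera_params(name): a dict with "intrinsics" (3x3 intrinsics, pixels), "rvec" (rotation vector, rad) and "tvec" (3), from world to camera coordinates, as OpenCV has them. Camera axes: x right, y down, z forward; pixel columns grow to the right and rows downward; lengths in m; the calibration is good to about 2 mm. A picture is of the moment at which its call begins. camera_params takes no time and is no camera call.
- manip.sign_off(): hands the job in; it is judged then, once.
The state is a dict: "clock": time; "qpos": joint angles; "qd": joint speeds; "effort": joint torques, N m; "position": TCP position; "ee_rot": TCP orientation; "contact_force": force on the tool from outside, world axes, zero at the start; "moment": the same for the moment, N m; "width": finger opening in m; "gripper_force": force on a finger pad.
Only numpy, scipy, OpenCV 4.12 (cv2) and the standard library are available. Lean on these libraries where they do the work, as an engineer would, in place of code of your own. Each camera call takes 0.05 s, during which the arm holds its last target. There are 200 camera calls.

## Working session

There is one attempt and no reset: what is moved stays moved. The work goes in short steps, Python scripts to look and compute and a shell command to move; the robot and the scene stay as the last step left them, time stands still between calls to the robot, and variables do not carry over. Pictures are saved under pics/ and viewed, at most 10 in all, crops included, and the job is handed in when it is done.

```bash
ls; mkdir -p pics
python3 - <<'E'
from rig import readout, vision
import cv2, numpy as np
s=readout.get_state(); print({k:np.round(v,3).tolist() for k,v in s.items()})
for n in ("scene","top"):
    cv2.imwrite(f"pics/{n}0.png",vision.get_image(n)); p=vision.camera_params(n)
    R=cv2.Rodrigues(np.array(p["rvec"],float))[0]; print(n,p["intrinsics"],-R.T@np.array(p["tvec"]).ravel(),R.round(2).tolist())
E
```

```text
pics
{'clock': 0.0, 'qpos': [-1.419, 0.277, 1.506, -0.0, 1.361, -0.121], 'qd': [-0.002, 0.0, 0.001, -0.001, -0.002, -0.001], 'effort': [0.001, -41.677, -24.581, 0.0, 0.011, 0.0], 'position': [0.155, -0.553, 0.23], 'ee_rot': [-0.001, 0.991, 0.136, -0.0], 'contact_force': [-0.696, -0.664, 0.352], 'moment': [-0.018, 0.009, 0.008], 'gripper_force': 0.0, 'width': 0.086}
scene [[443.73886366   0.         311.82223822]
 [  0.         443.73886366 235.98048062]
 [  0.           0.           1.        ]] [-0.41451967  0.89780038  0.85566587] [[-0.61, -0.79, 0.01], [-0.44, 0.33, -0.83], [0.66, -0.51, -0.55]]
top [[466.90931801   0.         326.72169931]
 [  0.         466.90931801 247.18833295]
 [  0.           0.           1.        ]] [0.2526503  0.1783532  1.27347621] [[-0.11, -0.99, -0.0], [-0.97, 0.11, -0.2], [0.2, -0.02, -0.98]]
```

View pics/top0.png

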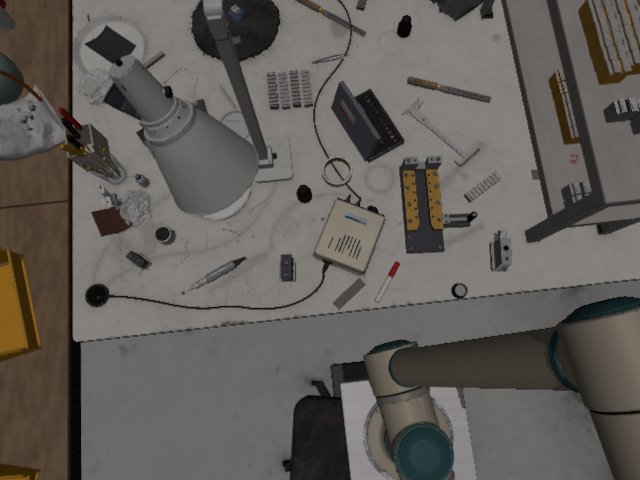

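View pics/scene0.png

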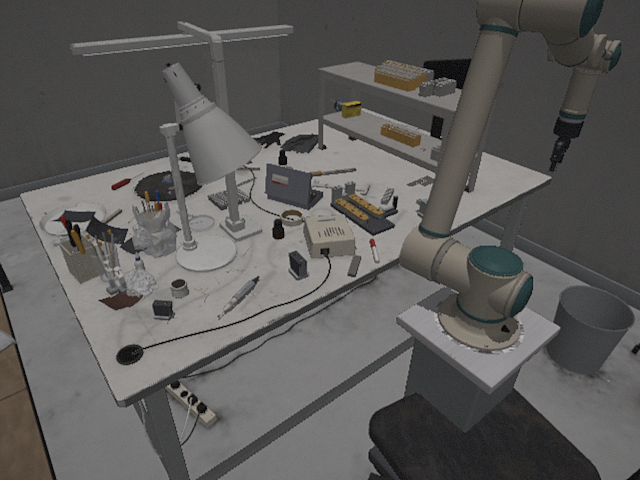

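Top view: bed at (423,205) with the bolt knob at (472,216), the core slide with its nose at (501,251), the loupe at (459,290), the marker at (387,282) and the stone at (350,293). There are two heel block candidates, at (288,267) and (138,258). I'll enlarge both, with the core and bed, to check their sizes.

Run:
```python
import cv2, numpy as np
t=cv2.imread("pics/top0.png"); s=cv2.imread("pics/scene0.png")
def c(im,x,y,w,h,k): return cv2.resize(im[y:y+h,x:x+w],None,fx=k,fy=k,interpolation=cv2.INTER_CUBIC)
A=c(t,260,240,57,57,7)[:300,:400]; 
A=np.hstack([c(t,268,240,40,50,6),c(t,118,233,40,50,6),c(t,482,226,40,50,6)])
B=np.hstack([c(s,278,240,40,50,6),c(s,143,285,40,50,6),c(s,405,180,40,50,6)])
o=np.vstack([A,B]); o=cv2.convertScaleAbs(o,alpha=1.6); print(o.shape); cv2.imwrite("pics/crop1.png",o)
o=c(t,392,148,95,112,5); cv2.imwrite("pics/crop2.png",cv2.convertScaleAbs(o,alpha=1.7))
```

```text
(600, 720, 3)
```

View pics/crop1.png

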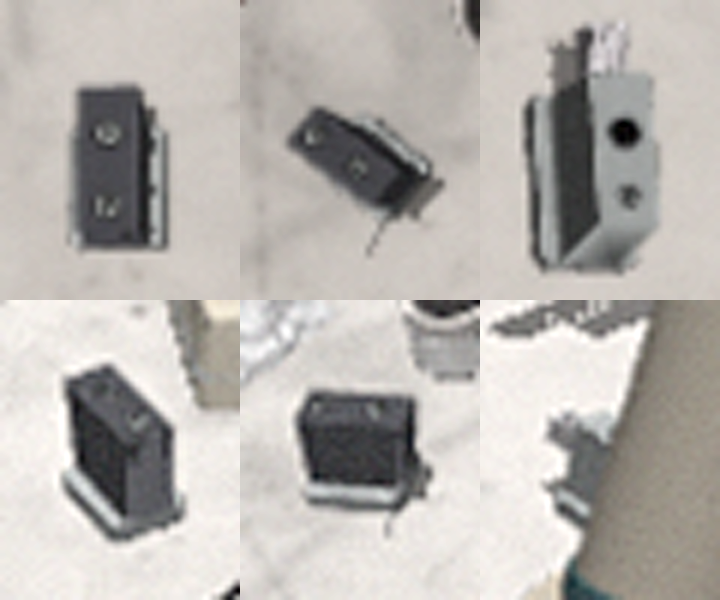

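View pics/crop2.png

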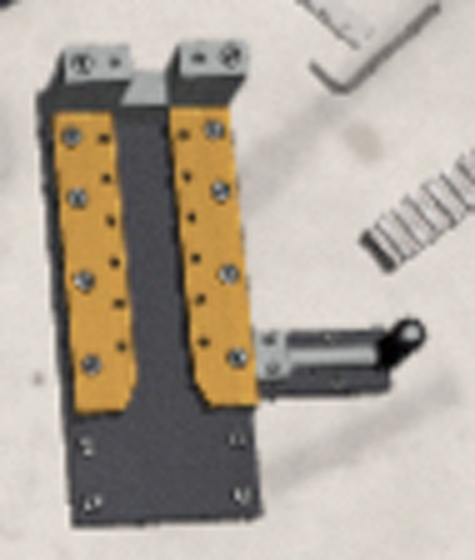

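The larger block is at (288,267): its top face is about 27 px, or 69 mm, against about 53 mm for the one at (138,258), and 64.5 mm is expected. Its top overhangs its foot towards image-up, so the leaning face already points along +x. The core at (501,251) has its nose image-up. Next I'll measure precisely.

```bash
cat > h.py <<'E'
import cv2, numpy as np
from rig import readout, vision
from scipy.spatial.transform import Rotation as Ro
def cam(n):
    p=vision.camera_params(n); return np.array(p["intrinsics"],float),np.array(p["rvec"],float),np.array(p["tvec"],float).ravel()
def cast(n,px,z):
    K,r,t=cam(n); R=cv2.Rodrigues(r)[0]; px=np.atleast_2d(np.array(px,float))
    d=np.c_[(px-K[:2,2])/K[0,0],np.ones(len(px))]@R; C=-R.T@t
    return C+d*((z-C[2])/d[:,2])[:,None]
def proj(n,P):
    K,r,t=cam(n); return cv2.projectPoints(np.array(P,float).reshape(-1,3),r,t,K,None)[0].reshape(-1,2)
E
python3 - <<'E'
from h import *
t=cv2.imread("pics/top0.png")
hsv=cv2.cvtColor(t,cv2.COLOR_BGR2HSV)
m=cv2.inRange(hsv,(12,110,90),(28,255,255)); m[:140]=0;m[270:]=0;m[:,:390]=0;m[:,460:]=0
m=cv2.morphologyEx(m,cv2.MORPH_CLOSE,np.ones((5,5)))
n,l,st,c=cv2.connectedComponentsWithStats(m)
allp=[]
for i in range(1,n):
    if st[i,4]>150:
        ys,xs=np.where(l==i); P=cast("top",np.c_[xs,ys],.036)[:,:2]*1000; allp.append(P)
        r=cv2.minAreaRect(P.astype(np.float32)); print("strip",P.mean(0).round(1),np.round(r[0],1),np.round(r[1],1),round(r[2],2))
P=np.vstack(allp); r=cv2.minAreaRect(P.astype(np.float32)); print("all",r)
def pan(x,y): 
    im=t[y:y+50,x:x+33]; g=cv2.convertScaleAbs(cv2.resize(im,None,fx=12,fy=12,interpolation=cv2.INTER_CUBIC),alpha=1.8)
    for k in range(0,50,10): cv2.putText(g,str(y+k),(0,12*k+8),0,.35,(0,0,255)); cv2.line(g,(0,12*k+6),(8,12*k+6),(0,0,255))
    for k in range(0,33,10): cv2.putText(g,str(x+k),(12*k,596),0,.35,(0,0,255));
    return g
cv2.imwrite("pics/crop3.png",np.hstack([pan(272,240),pan(485,226)]))
E
```

```text
strip [612.6 -92.9] [613.3 -93.2] [ 32.5 168.3] 86.21
strip [ 608.2 -159. ] [ 608.6 -158.8] [ 32.6 169. ] 86.43
all ((610.771240234375, -126.16472625732422), (98.56720733642578, 168.93902587890625), 86.21044921875)
```

View pics/crop3.png

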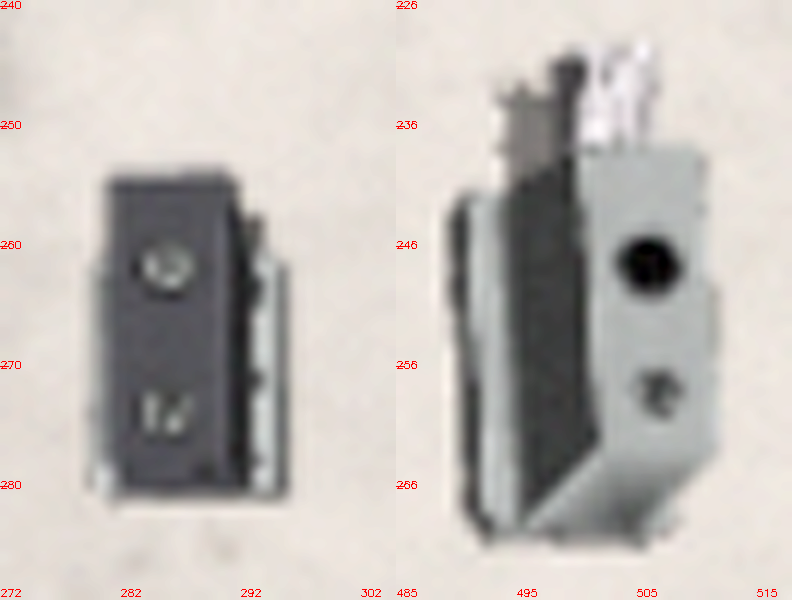

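The heel's top face has corners near (280.5,254.5), (291.5,254.5), (292.3,280.7) and (281,281). The core's top face starts at its nose end, (500,238) to (510.5,238), and ends at the rear edge, (501.7,262) to (511.5,263). I'll turn these into poses.

Run:
```python
from h import *
def corners(off,pts): return [(off[0]+(x+.5)/12-.5,off[1]+(y+.5)/12-.5) for x,y in pts]
H=corners((272,240),[(107,177),(234,175),(246,492),(113,494)])
C=corners((485-33,226),[(580,150),(703,150),(718,447),(600,440)])
for n,c,xf,xr in(("heel",H,37,-27.5),("core",C,39.5,-29)):
    P=cast("top",c,.062)[:,:2]*1000
    d=lambda a,b:P[b]-P[a]
    L=np.array([d(3,0),d(2,1)]); W=np.array([d(1,0),d(2,3)])
    print(n,P.round(1).tolist(),"len",np.linalg.norm(L,axis=1).round(1),"wid",np.linalg.norm(W,axis=1).round(1),"yaw long",np.degrees(np.arctan2(L[:,1],L[:,0])).round(1))
    v=L.sum(0);v/=np.linalg.norm(v); ctr=P.mean(0); print(" origin",(ctr-v*(xf+xr)/2).round(1),"yaw",np.degrees(np.arctan2(v[1],v[0])))
s=readout.get_state(); R=Ro.from_quat(np.roll(s["ee_rot"],-1)).as_matrix(); print(R.round(3))
# knob top, loupe, marker, stone (rough)
print("knob",cast("top",[392+410/5,148+332/5],.065)*1000)
print(cast("top",[[459,290],[398,264],[378,300],[335,304],[365,282],[367,215],[487,180],[470,192],[482,155],[355,250],[380,210]],.0)*1000)
```

```text
heel [[495.2, 275.8], [492.5, 248.0], [422.3, 252.2], [425.2, 281.0]] len [70.2 70.3] wid [28.  28.9] yaw long [-4.2 -3.4]
 origin [454.1 264.6] yaw -3.8312709002132985
core [[473.4, -307.9], [470.3, -334.9], [404.3, -325.5], [408.7, -300.1]] len [65.2 66.7] wid [27.2 25.8] yaw long [-6.9 -8.2]
 origin [ 434.  -316.4] yaw -7.517242278332273
[[ 0.963  0.269 -0.   ]
 [ 0.269 -0.963  0.002]
 [ 0.    -0.002 -1.   ]]
knob [[ 544.63565812 -249.93075549   65.        ]]
[[ 353.89161688 -194.76506053    0.        ]
 [ 443.90289681  -39.49385675    0.        ]
 [ 351.72516605   28.73337135    0.        ]
 [ 354.09717009  146.23908187    0.        ]
 [ 404.54196078   57.54268987    0.        ]
 [ 592.62189193   27.46308472    0.        ]
 [ 656.96722768 -327.91025007    0.        ]
 [ 626.92528636 -273.23852278    0.        ]
 [ 733.82482478 -327.306747      0.        ]
 [ 496.41462032   73.66523031    0.        ]
 [ 603.01421443  -10.99102608    0.        ]]
```

```bash
cat >> h.py <<'E'
BO=np.array([616.8,-126.5]); BY=-3.78
def bed(x,y=0):
    a=np.radians(BY); return BO+x*np.array([np.cos(a),np.sin(a)])+y*np.array([-np.sin(a),np.cos(a)])
def plan(x,y,z,yaw):   # mm, deg: tool x along yaw, tool down. turn first, then shift in turned frame
    s=readout.get_state(); R0=Ro.from_quat(np.roll(s["ee_rot"],-1))
    R1=Ro.from_euler("z",yaw,degrees=True)*Ro.from_euler("x",180,degrees=True)
    p=np.array(s["position"])*1000
    print("t",round(s["clock"],2),"at",p.round(1),"turn units",(np.degrees((R0.inv()*R1).as_rotvec())/6).round(2),"shift after",(R1.inv().apply(np.array([x,y,z])-p)).round(1))
    f=s["contact_force"]; b=(p[:2]-BO); a=np.radians(BY); u=np.array([np.cos(a),np.sin(a)])
    print("bed xy",b@u,u[0]*b[1]-u[1]*b[0],"F",np.round(f,1),"w",s["width"],"gf",s["gripper_force"])
E
python3 - <<'E'
from h import *
plan(432.8,-316.7,130,-7.5)
for z in(.2,.3,.4,.5):
    for q in ([256,170],[205,215]):
        P=cast("top",q,z); print(q,P.round(3),proj("scene",P).round(0))
print(cast("top",[[530,240]],0), cast("top",[[545,185]],.3))
E
```

```text
t 0.1 at [ 154.9 -553.3  230.5] turn units [-0.02  0.    3.85] shift after [ 244.7 -270.8  100.5]
bed xy -432.8036392203585 -456.2996411337034 F [-0.  -0.6  0.1] w 0.08530078153958985 gf 0.0
[256, 170] [[0.682 0.305 0.2  ]] [[246. 193.]]
[205, 215] [[0.583 0.435 0.2  ]] [[224. 219.]]
[256, 170] [[0.642 0.293 0.3  ]] [[253. 167.]]
[205, 215] [[0.552 0.411 0.3  ]] [[233. 189.]]
[256, 170] [[0.602 0.281 0.4  ]] [[262. 138.]]
[205, 215] [[0.521 0.387 0.4  ]] [[244. 156.]]
[256, 170] [[0.562 0.269 0.5  ]] [[272. 105.]]
[205, 215] [[0.49  0.363 0.5  ]] [[256. 119.]]
[[ 0.46971398 -0.41524168  0.        ]] [[ 0.53608697 -0.33252893  0.3       ]]
```

```bash
python3 -m handwheel '[[[0,0,0],[0,0,0.96],-1],[[0,0,0],[0,0,0.96],-1],[[0,0,0],[0,0,0.96],-1],[[0,0,0],[0,0,0.97],-1],[[35,-38,14],[0,0,0],-1],[[35,-39,14],[0,0,0],-1],[[35,-39,14],[0,0,0],-1],[[35,-39,14],[0,0,0],-1],[[35,-39,15],[0,0,0],-1],[[35,-39,15],[0,0,0],-1],[[35,-38,15],[0,0,0],-1],[[0,0,0],[0,0,0],-1],[[0,0,0],[0,0,0],-1]]' 60
python3 - <<'E'
from h import *
plan(432.8,-316.7,31,-7.5)
im=vision.get_image("scene"); g=cv2.resize(im[150:270,330:490],None,fx=5,fy=5,interpolation=cv2.INTER_CUBIC); cv2.imwrite("pics/s1.png",g)
E
```

```text
clock: 1.72
position: [0.4328, -0.317, 0.1301]
ee_rot: [0.0, 0.998, -0.065, -0.0]
contact_force: [0.3, 0.4, 0.3]
width: 0.0851
gripper_force: 0.0
t 1.73 at [ 432.8 -317.   130.1] turn units [0.   0.01 0.01] shift after [ 0.  -0.3 99.1]
bed xy -171.08429276033695 -202.26060701580033 F [0.3 0.4 0.3] w 0.08507469697767181 gf 0.0
```

```bash
python3 -m handwheel '[[[0,0,30],[0,0,0],-1],[[0,0,30],[0,0,0],-1],[[0,0,25],[0,0,0],-1],[[0,0,14],[0,0,0],-1],[[0,0,0],[0,0,0],-1],[[0,0,0],[0,0,0],0.9],[[0,0,0],[0,0,0],0.9],[[0,0,0],[0,0,0],0.9],[[0,0,0],[0,0,0],0.9],[[0,0,0],[0,0,0],0.9],[[0,0,0],[0,0,0],0.9]]' 60
python3 - <<'E'
from h import *
plan(*bed(-138),140,BY)
im=vision.get_image("top"); g=cv2.convertScaleAbs(cv2.resize(im[150:300,400:540],None,fx=4,fy=4,interpolation=cv2.INTER_CUBIC),alpha=1.5); cv2.imwrite("pics/s1.png",g)
E
```

```text
clock: 3.15
position: [0.4333, -0.3165, 0.0321]
ee_rot: [-0.0, 0.998, -0.065, 0.0]
contact_force: [0.4, 3.3, 5.9]
width: 0.0273
gripper_force: 59.6
t 3.15 at [ 433.3 -316.5   32.1] turn units [-0.   -0.01 -0.62] shift after [  32.5 -201.6 -107.9]
bed xy -170.53245867116047 -201.6327288595118 F [0.4 3.3 5.9] w 0.02733545671451519 gf 59.5673206821084
```

View pics/s1.png

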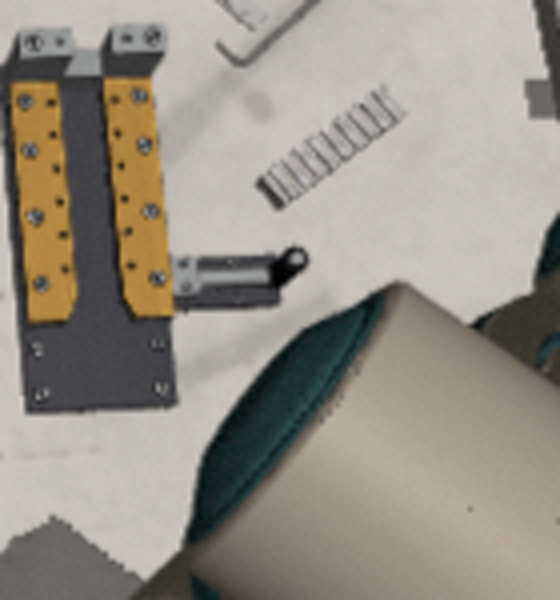

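```bash
python3 -m handwheel '[[[0,0,-20],[0,0,0],0.9],[[0,0,-30],[0,0,0],0.9],[[0,0,-30],[0,0,-0.62],0.9],[[6,-40,0],[0,0,0],0.9],[[6,-40,0],[0,0,0],0.9],[[6,-41,0],[0,0,0],0.9],[[6,-40,0],[0,0,0],0.9],[[4,-40,0],[0,0,0],0.9],[[0,0,0],[0,0,0],0.9],[[0,0,0],[0,0,0],0.9]]'
python3 - <<'E'
from h import *
plan(*bed(-142),50,BY)
E
```

```text
clock: 4.45
position: [0.4735, -0.1182, 0.1105]
ee_rot: [0.0, 0.999, -0.032, -0.001]
contact_force: [-0.3, -0.4, -6.2]
width: 0.0273
gripper_force: 61.5
t 4.45 at [ 473.5 -118.2  110.5] turn units [0.01 0.01 0.02] shift after [ 1.5 -1.2 60.5]
bed xy -143.49732243503874 -1.1870739878755252 F [-0.3 -0.4 -6.2] w 0.02731662420614067 gf 61.54113748110831
```

```bash
python3 -m handwheel '[[[0.5,-1.2,20],[0,0,0],0.9],[[0,0,25],[0,0,0],0.9],[[0,0,14],[0,0,0],0.9],[[0,0,2],[0,0,0],0.9],[[0,0,1.5],[0,0,0],0.9],[[0,0,0],[0,0,0],0.9],[[0,0,0],[0,0,0],0.9]]'
python3 - <<'E'
from h import *
plan(*bed(-142),46,BY)
im=vision.get_image("top"); g=cv2.convertScaleAbs(cv2.resize(im[150:260,390:490],None,fx=5,fy=5,interpolation=cv2.INTER_CUBIC),alpha=1.5); cv2.imwrite("pics/s2.png",g)
E
```

```text
clock: 5.32
position: [0.4752, -0.1172, 0.0494]
ee_rot: [0.0, 0.999, -0.033, 0.001]
contact_force: [-0.7, -0.0, -6.8]
width: 0.027
gripper_force: 61.4
t 5.33 at [ 475.2 -117.2   49.4] turn units [ 0.   -0.01  0.01] shift after [-0.1 -0.1  3.4]
bed xy -141.93945398083733 -0.05728724843328159 F [-0.7 -0.  -6.8] w 0.027016944208405905 gf 61.357418317347765
```

View pics/s2.png

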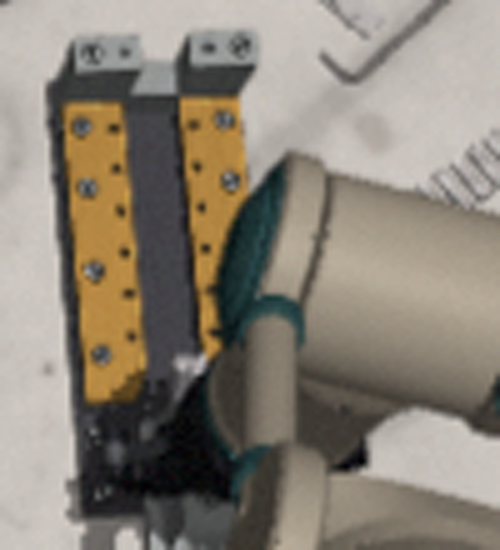

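The arm hides most of the view. The nose shows at crop (190,365), entering between the brass strips. I'll lower to floor contact and advance slowly, watching the force.

```bash
python3 -m handwheel '[[[0,0,1.5],[0,0,0],0.9],[[0,0,1],[0,0,0],0.9],[[0,0,0],[0,0,0],0.9],[[0,0,0],[0,0,0],0.9]]' 60; python3 -m handwheel '[[[4,0,0],[0,0,0],0.9],[[4,0,0],[0,0,0],0.9],[[4,0,0],[0,0,0],0.9],[[4,0,0],[0,0,0],0.9],[[4,0,0],[0,0,0],0.9],[[0,0,0],[0,0,0],0.9]]'
python3 - <<'E'
from h import *
plan(*bed(-100),46,BY)
E
```

```text
clock: 5.88
position: [0.4747, -0.117, 0.0463]
ee_rot: [0.0, 0.999, -0.033, -0.0]
contact_force: [-0.3, 0.5, -6.7]
width: 0.0266
gripper_force: 61.5
clock: 6.62
position: [0.4952, -0.1185, 0.0463]
ee_rot: [0.0, 0.999, -0.033, 0.0]
contact_force: [0.7, -0.3, -6.5]
width: 0.027
gripper_force: 61.6
t 6.62 at [ 495.2 -118.5   46.3] turn units [ 0.   -0.    0.01] shift after [21.8  0.   0.3]
bed xy -121.8351453854088 0.013495370814435859 F [ 0.7 -0.3 -6.5] w 0.027031412745164844 gf 61.58174763433635
```

```bash
python3 -m handwheel '[[[4,0,0.3],[0,0,0],0.9],[[4,0,0],[0,0,0],0.9],[[4,0,0],[0,0,0],0.9],[[4,0,0],[0,0,0],0.9],[[0,0,0],[0,0,0],0.9]]'
python3 - <<'E'
from h import *
plan(*bed(-90),46,BY)
E
python3 -m handwheel '[[[5,0,0],[0,0,0],0.9],[[5,0,0],[0,0,0],0.9],[[5,0,0],[0,0,0],0.9],[[5,0,0],[0,0,0],0.9],[[0,0,0],[0,0,0],0.9]]'
python3 - <<'E'
from h import *
plan(*bed(0),46,BY)
E
```

```text
clock: 7.25
position: [0.5113, -0.1195, 0.0461]
ee_rot: [0.0, 0.999, -0.033, 0.0]
contact_force: [-1.6, 0.7, -1.4]
width: 0.027
gripper_force: 62.2
t 7.25 at [ 511.3 -119.5   46.1] turn units [ 0.   -0.01  0.01] shift after [15.7  0.1  0.1]
bed xy -105.70925248493118 0.06472616417561561 F [-1.6  0.7 -1.4] w 0.026971495829542894 gf 62.1971676684916
clock: 7.88
position: [0.5317, -0.1208, 0.0461]
ee_rot: [0.0, 0.999, -0.033, 0.001]
contact_force: [-1.2, 0.6, -0.6]
width: 0.0272
gripper_force: 62.5
t 7.88 at [ 531.7 -120.8   46.1] turn units [ 0.   -0.02  0.  ] shift after [85.3  0.1  0.1]
bed xy -85.30963617814398 0.061854854703534023 F [-1.2  0.6 -0.6] w 0.027202066233369116 gf 62.49551385641098
```

```bash
python3 -m handwheel '[[[7,0,0],[0,0,0],0.9],[[8,0,0],[0,0,0],0.9],[[8,0,0],[0,0,0],0.9],[[8,0,0],[0,0,0],0.9],[[8,0,0],[0,0,0],0.9],[[8,0,0],[0,0,0],0.9],[[0,0,0],[0,0,0],0.9]]'; python3 -m handwheel '[[[7,0,0],[0,0,0],0.9],[[8,0,0],[0,0,0],0.9],[[8,0,0],[0,0,0],0.9],[[8,0,0],[0,0,0],0.9],[[8,0,0],[0,0,0],0.9],[[8,0,0],[0,0,0],0.9],[[8,0,0],[0,0,0],0.9],[[0,0,0],[0,0,0],0.9]]'
python3 - <<'E'
from h import *
plan(*bed(40),46,BY)
E
```

```text
clock: 8.75
position: [0.5789, -0.124, 0.0461]
ee_rot: [0.0, 0.999, -0.033, 0.001]
contact_force: [-0.6, 0.5, -1.9]
width: 0.027
gripper_force: 62.5
clock: 9.75
position: [0.6331, -0.1275, 0.0461]
ee_rot: [0.0, 0.999, -0.033, 0.001]
contact_force: [-1.0, 1.6, 0.7]
width: 0.0272
gripper_force: 62.6
t 9.75 at [ 633.1 -127.5   46.1] turn units [ 0.   -0.01  0.  ] shift after [23.7  0.1  0.1]
bed xy 16.32764282078577 0.09650638206611262 F [-1.   1.6  0.7] w 0.027167712229585583 gf 62.618834506720304
```

```bash
python3 -m handwheel '[[[4,0,0],[0,0,0],0.9],[[4,0,0],[0,0,0],0.9],[[4,0,0],[0,0,0],0.9],[[4,0,0],[0,0,0],0.9],[[3,0,0],[0,0,0],0.9],[[0,0,0],[0,0,0],0.9]]'; python3 -m handwheel '[[[1.5,0,0],[0,0,0],0.9],[[1.5,0,0],[0,0,0],0.9],[[0,0,0],[0,0,0],0.9],[[0,0,0],[0,0,0],0.9]]'
python3 - <<'E'
from h import *
plan(*bed(40),46,BY)
E
```

```text
clock: 10.5
position: [0.6503, -0.1285, 0.0462]
ee_rot: [-0.0, 0.999, -0.033, -0.001]
contact_force: [-4.5, 0.0, 2.8]
width: 0.027
gripper_force: 62.6
clock: 11.0
position: [0.653, -0.1287, 0.0462]
ee_rot: [-0.0, 0.999, -0.033, -0.001]
contact_force: [-5.3, 0.4, 2.1]
width: 0.0269
gripper_force: 62.8
t 11.0 at [ 653.  -128.7   46.2] turn units [-0.    0.02  0.01] shift after [3.7 0.2 0.2]
bed xy 36.30388722799241 0.24150084532485216 F [-5.3  0.4  2.1] w 0.02692091235073819 gf 62.76588178239763
```

```bash
for i in 1 2; do python3 -m handwheel '[[[1.5,0,0],[0,0,0],0.9],[[1.5,0,0],[0,0,0],0.9],[[0,0,0],[0,0,0],0.9]]' | egrep 'pos|force'; done
python3 - <<'E'
from h import *
plan(*bed(40),46,BY)
E
```

```text
position: [0.656, -0.1288, 0.0462]
contact_force: [-5.4, -0.3, 3.4]
gripper_force: 62.8
position: [0.6568, -0.1289, 0.0463]
contact_force: [-9.8, 1.2, 6.8]
gripper_force: 63.4
t 11.75 at [ 656.8 -128.9   46.3] turn units [-0.    0.07  0.01] shift after [-0.1  0.2  0.3]
bed xy 40.089508112074434 0.24368041501611115 F [-9.8  1.2  6.8] w 0.027084667458705063 gf 63.42252247966826
```

```bash
python3 -m handwheel '[[[1.5,0,0],[0,0,0],0.9],[[1.5,0,0],[0,0,0],0.9],[[0,0,0],[0,0,0],0.9]]' | egrep 'pos|force'; python3 -m handwheel '[[[-2,0,0],[0,0,0],0.9],[[0,0,0],[0,0,0],-1],[[0,0,0],[0,0,0],-1],[[0,0,0],[0,0,0],-1],[[0,0,0],[0,0,0],-1],[[0,0,0],[0,0,0],-1],[[0,0,-40],[0,0,0],-1],[[0,0,-60],[0,0,0],-1],[[0,0,-30],[0,0,0],-1],[[0,0,-20],[0,0,0],-1],[[0,0,0],[0,0,0],-1]]'
python3 - <<'E'
from h import *
plan(457,264.4,200,-3.8)
E
```

```text
position: [0.657, -0.1288, 0.0465]
contact_force: [-15.5, 0.8, 11.4]
gripper_force: 64.0
clock: 13.5
position: [0.6625, -0.1296, 0.198]
ee_rot: [0.001, 0.999, -0.033, 0.002]
contact_force: [-0.2, -0.5, -0.1]
width: 0.0855
gripper_force: 0.0
t 13.5 at [ 662.5 -129.6  198. ] turn units [ 0.01 -0.04  0.01] shift after [-231.1 -379.5   -2. ]
bed xy 45.76331267375515 -0.041923458820558146 F [-0.2 -0.5 -0.1] w 0.08545999597597856 gf 0.0
```

```bash
python3 -m handwheel '[[[-46,0,0],[0,0,0],-1],[[-46,0,0],[0,0,0],-1],[[-46,-20,0],[0,0,0],-1],[[-46,-40,0],[0,0,0],-1],[[-47,-45,0],[0,0,0],-1],[[0,-45,0],[0,0,0],-1],[[0,-45,0],[0,0,0],-1],[[0,-45,0],[0,0,0],-1],[[0,-45,0],[0,0,0],-1],[[0,-45,0],[0,0,0],-1],[[0,-30,0],[0,0,0],-1],[[0,-20,0],[0,0,0],-1],[[0,0,0],[0,0,0],-1],[[0,0,0],[0,0,0],-1]]'
python3 - <<'E'
from h import *
plan(457,264.4,31,-3.8)
im=vision.get_image("top"); a=im[150:262,390:490]; b=im[230:300,230:330]
r=lambda x:cv2.convertScaleAbs(cv2.resize(x,None,fx=4,fy=4,interpolation=cv2.INTER_CUBIC),alpha=1.5)
A,B=r(a),r(b); B=cv2.copyMakeBorder(B,0,A.shape[0]-B.shape[0],0,0,0); cv2.imwrite("pics/s3.png",np.hstack([A,B]))
E
```

```text
clock: 15.25
position: [0.4571, 0.2621, 0.1955]
ee_rot: [0.001, 0.999, -0.033, -0.0]
contact_force: [0.3, -0.2, -0.6]
width: 0.0854
gripper_force: 0.0
t 15.25 at [457.1 262.1 195.5] turn units [0.01 0.01 0.  ] shift after [ -0.3  -2.3 164.5]
bed xy -184.95186176005973 377.1909745546646 F [ 0.3 -0.2 -0.6] w 0.08541624909258828 gf 0.0
```

View pics/s3.png

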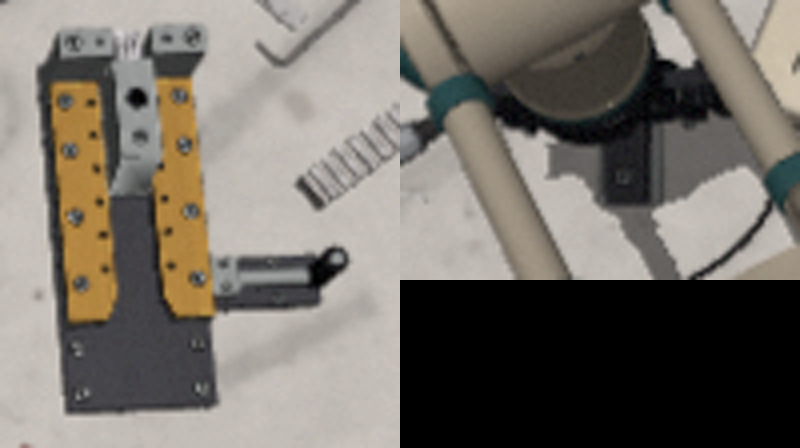

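The core is home: its nose is in the wall slot at crop (127,42) and its body is centred in the channel. The heel block stands under the open gripper at (630,170). I'll descend and grasp it.

```bash
python3 -m handwheel '[[[0,-2.3,30],[0,0,0],-1],[[0,0,40],[0,0,0],-1],[[0,0,40],[0,0,0],-1],[[0,0,30],[0,0,0],-1],[[0,0,18],[0,0,0],-1],[[0,0,6],[0,0,0],-1],[[0,0,0],[0,0,0],-1],[[0,0,0],[0,0,0],0.9],[[0,0,0],[0,0,0],0.9],[[0,0,0],[0,0,0],0.9],[[0,0,0],[0,0,0],0.9],[[0,0,0],[0,0,0],0.9],[[0,0,0],[0,0,0],0.9]]' 60
python3 - <<'E'
from h import *
plan(*bed(-142),180,BY)
E
```

```text
clock: 16.92
position: [0.4579, 0.2659, 0.0327]
ee_rot: [-0.0, 0.999, -0.033, 0.001]
contact_force: [-0.7, 1.3, 5.8]
width: 0.0269
gripper_force: 58.9
t 16.93 at [457.9 265.9  32.7] turn units [-0.01 -0.01  0.01] shift after [  42.4  381.1 -147.3]
bed xy -184.3918937427275 381.0852080374447 F [-0.7  1.3  5.8] w 0.026864805275179787 gf 58.915450209751725
```

```bash
python3 -m handwheel '[[[0,0,-20],[0,0,0],0.9],[[0,0,-40],[0,0,0],0.9],[[0,0,-45],[0,0,0],0.9],[[0,20,-42],[0,0,0],0.9],[[0,42,0],[0,0,0],0.9],[[0,45,0],[0,0,0],0.9],[[0,45,0],[0,0,0],0.9],[[0,45,0],[0,0,0],0.9],[[0,45,0],[0,0,0],0.9],[[0,45,0],[0,0,0],0.9],[[10,45,0],[0,0,0],0.9],[[20,30,0],[0,0,0],0.9],[[12,19,0],[0,0,0],0.9],[[0,0,0],[0,0,0],0.9],[[0,0,0],[0,0,0],0.9]]'
python3 - <<'E'
from h import *
plan(*bed(-142),49,BY)
E
```

```text
clock: 18.8
position: [0.4734, -0.1162, 0.1783]
ee_rot: [-0.001, 0.999, -0.032, -0.001]
contact_force: [0.3, 0.1, -5.1]
width: 0.027
gripper_force: 60.3
t 18.8 at [ 473.4 -116.2  178.3] turn units [-0.01  0.03  0.01] shift after [  1.7   0.8 129.3]
bed xy -143.73473208909866 0.7938552125106888 F [ 0.3  0.1 -5.1] w 0.02700557768443205 gf 60.27888064272702
```

```bash
python3 -m handwheel '[[[1.5,0.8,30],[0,0,0],0.9],[[0,0,40],[0,0,0],0.9],[[0,0,30],[0,0,0],0.9],[[0,0,18],[0,0,0],0.9],[[0,0,9],[0,0,0],0.9],[[0,0,2],[0,0,0],0.9],[[0,0,0],[0,0,0],0.9],[[0,0,0],[0,0,0],0.9]]'
python3 - <<'E'
from h import *
plan(*bed(-110),46.5,BY)
E
```

```text
clock: 19.8
position: [0.4767, -0.1186, 0.0508]
ee_rot: [0.0, 0.999, -0.033, 0.001]
contact_force: [0.1, -0.3, -4.8]
width: 0.0269
gripper_force: 60.1
t 19.8 at [ 476.7 -118.6   50.8] turn units [ 0.01 -0.02  0.01] shift after [30.4 -1.3  4.3]
bed xy -140.3673651155843 -1.3073673637258647 F [ 0.1 -0.3 -4.8] w 0.026912352163548623 gf 60.05700686015189
```

```bash
python3 -m handwheel '[[[0,-1.2,2],[0,0,0],0.9],[[0,0,1.5],[0,0,0],0.9],[[0,0,0.5],[0,0,0],0.9],[[0,0,0],[0,0,0],0.9],[[0,0,0],[0,0,0],0.9]]'
python3 - <<'E'
from h import *
plan(*bed(-110),46.5,BY)
E
```

```text
clock: 20.42
position: [0.4761, -0.1171, 0.0467]
ee_rot: [0.0, 0.999, -0.033, 0.0]
contact_force: [-2.9, 1.1, 5.8]
width: 0.0271
gripper_force: 61.4
t 20.43 at [ 476.1 -117.1   46.7] turn units [ 0. -0.  0.] shift after [31.   0.1  0.2]
bed xy -141.01707075647838 0.07106712489271594 F [-2.9  1.1  5.8] w 0.027135826312433487 gf 61.43561253324151
```

On the floor. Lift a hair and slide it in.

```bash
python3 -m handwheel '[[[0,0,-0.4],[0,0,0],0.9],[[5,0,0],[0,0,0],0.9],[[5,0,0],[0,0,0],0.9],[[5,0,0],[0,0,0],0.9],[[5,0,0],[0,0,0],0.9],[[5,0,0],[0,0,0],0.9],[[4,0,0],[0,0,0],0.9],[[0,0,0],[0,0,0],0.9]]'|egrep 'pos|force'; python3 -m handwheel '[[[4,0,0],[0,0,0],0.9],[[4,0,0],[0,0,0],0.9],[[4,0,0],[0,0,0],0.9],[[4,0,0],[0,0,0],0.9],[[4,0,0],[0,0,0],0.9],[[4,0,0],[0,0,0],0.9],[[0,0,0],[0,0,0],0.9]]'|egrep 'pos|force'
python3 - <<'E'
from h import *
plan(*bed(-28),46.5,BY)
E
```

```text
position: [0.502, -0.1186, 0.0468]
contact_force: [-8.1, 1.9, 11.6]
gripper_force: 62.4
position: [0.5263, -0.1202, 0.0468]
contact_force: [-6.6, 1.4, 10.5]
gripper_force: 62.3
t 22.3 at [ 526.3 -120.2   46.8] turn units [-0.    0.05  0.01] shift after [62.7  0.3  0.3]
bed xy -90.69989493704747 0.2767699030016164 F [-6.6  1.4 10.5] w 0.026982250421377564 gf 62.26838517934084
```

```bash
python3 -m handwheel '[[[6,0,-0.5],[0,0,0],0.9],[[7,0,0],[0,0,0],0.9],[[7,0,0],[0,0,0],0.9],[[7,0,0],[0,0,0],0.9],[[7,0,0],[0,0,0],0.9],[[7,0,0],[0,0,0],0.9],[[6,0,0],[0,0,0],0.9],[[6,0,0],[0,0,0],0.9],[[4,0,0],[0,0,0],0.9],[[0,0,0],[0,0,0],0.9]]'|egrep 'pos|force'; python3 -m handwheel '[[[1.5,0,0],[0,0,0],0.9],[[1.5,0,0],[0,0,0],0.9],[[1.5,0,0],[0,0,0],0.9],[[0,0,0],[0,0,0],0.9]]'|egrep 'pos|force'
python3 - <<'E'
from h import *
plan(*bed(-28),46.5,BY)
E
```

```text
position: [0.5854, -0.1244, 0.0467]
contact_force: [-4.2, 0.7, 5.0]
gripper_force: 61.5
position: [0.5895, -0.1246, 0.0468]
contact_force: [-4.6, 1.1, 5.1]
gripper_force: 61.5
t 24.05 at [ 589.5 -124.6   46.8] turn units [0.   0.02 0.01] shift after [-0.6  0.1  0.3]
bed xy -27.372002468039486 0.09765065416479923 F [-4.6  1.1  5.1] w 0.02721479522733737 gf 61.457597371190786
```

```bash
for i in 1 2 3; do python3 -m handwheel '[[[1.5,0,0],[0,0,0],0.9],[[1.5,0,0],[0,0,0],0.9],[[0,0,0],[0,0,0],0.9]]'|egrep 'pos|act_f'; done
```

```text
position: [0.5901, -0.1246, 0.0469]
contact_force: [-10.8, 0.7, 9.0]
position: [0.5904, -0.1246, 0.047]
contact_force: [-15.1, -1.2, 13.9]
position: [0.5908, -0.1246, 0.0472]
contact_force: [-19.3, -0.9, 17.7]
```

```bash
python3 -m handwheel '[[[-8,0,0],[0,0,0],0.9],[[0,0,0],[0,0,0],0.9],[[0,0,0],[0,0,0],-1],[[0,0,0],[0,0,0],-1],[[0,0,0],[0,0,0],-1],[[0,0,0],[0,0,0],-1],[[0,0,0],[0,0,0],-1],[[0,0,-30],[0,0,0],-1],[[0,0,-40],[0,0,0],-1],[[0,0,-30],[0,0,0],-1],[[-12,40,0],[0,0,0],1],[[-12,45,0],[0,0,0],1],[[-12,45,0],[0,0,0],1],[[0,37,0],[0,0,0],1],[[0,0,0],[0,0,0],1],[[0,0,0],[0,0,0],1]]'
python3 - <<'E'
from h import *
plan(*bed(-64,-168),32,BY)
im=vision.get_image("top"); a=im[150:262,390:490]
cv2.imwrite("pics/s4.png",cv2.convertScaleAbs(cv2.resize(a,None,fx=5,fy=5,interpolation=cv2.INTER_CUBIC),alpha=1.5))
E
```

```text
clock: 27.18
position: [0.5443, -0.2886, 0.1467]
ee_rot: [-0.0, 0.999, -0.033, -0.0]
contact_force: [0.6, 0.2, 0.1]
width: 0.0
gripper_force: 0.0
t 27.18 at [ 544.3 -288.6  146.7] turn units [-0.01  0.   -0.  ] shift after [ -2.3   1.5 114.7]
bed xy -61.65732000608845 -166.49820680690718 F [0.6 0.2 0.1] w 9.270271685397347e-06 gf 0.0
```

View pics/s4.png

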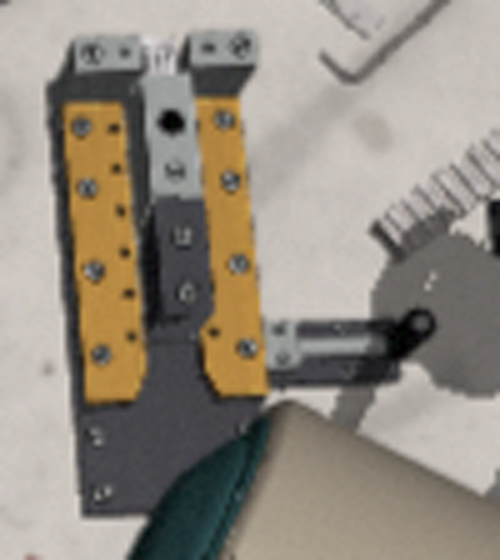

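The heel is tight against the core: crop (180,200) to (175,320) with no gap. The knob is at (422,322), still withdrawn. I'll descend behind it and push towards +y.

```bash
python3 -m handwheel '[[[-2.3,1.5,25],[0,0,0],1],[[0,0,35],[0,0,0],1],[[0,0,35],[0,0,0],1],[[0,0,20],[0,0,0],1],[[0,0,0],[0,0,0],1]]'|egrep 'pos|act_f'; python3 -m handwheel '[[[0,-5,0],[0,0,0],1],[[0,-5,0],[0,0,0],1],[[0,-5,0],[0,0,0],1],[[0,-5,0],[0,0,0],1],[[0,0,0],[0,0,0],1]]'|egrep 'pos|act_f';python3 -m handwheel '[[[0,-5,0],[0,0,0],1],[[0,-5,0],[0,0,0],1],[[0,-5,0],[0,0,0],1],[[0,-5,0],[0,0,0],1],[[0,0,0],[0,0,0],1]]'|egrep 'pos|act_f'
python3 - <<'E'
from h import *
plan(*bed(-64,-105),32,BY)
E
```

```text
position: [0.5412, -0.2883, 0.0303]
contact_force: [-0.2, 0.0, -0.2]
position: [0.5436, -0.2701, 0.0322]
contact_force: [0.0, -2.1, 0.1]
position: [0.5448, -0.2496, 0.0319]
contact_force: [0.6, -1.1, 1.0]
t 29.1 at [ 544.8 -249.6   31.9] turn units [-0.01 -0.    0.01] shift after [ -0.3 -22.6  -0.1]
bed xy -63.68867969180811 -127.61875013665275 F [ 0.6 -1.1  1. ] w -0.0002326325384898541 gf 0.36067930050194263
```

```bash
python3 -m handwheel '[[[0,-5,0],[0,0,0],1],[[0,-5,0],[0,0,0],1],[[0,-5,0],[0,0,0],1],[[0,-3,0],[0,0,0],1],[[0,0,0],[0,0,0],1]]'|egrep 'pos|act_f'; for i in 1 2 3; do python3 -m handwheel '[[[0,-1.5,0],[0,0,0],1],[[0,-1.5,0],[0,0,0],1],[[0,0,0],[0,0,0],1]]'|egrep 'pos|act_f';done
python3 - <<'E'
from h import *
plan(*bed(-64,-105),32,BY)
E
```

```text
position: [0.5459, -0.2318, 0.0318]
contact_force: [0.4, -0.7, 0.7]
position: [0.5461, -0.2294, 0.0319]
contact_force: [0.4, -2.3, 0.4]
position: [0.5463, -0.2263, 0.0319]
contact_force: [-0.7, -2.5, 0.1]
position: [0.5464, -0.2256, 0.032]
contact_force: [-2.2, -8.5, -0.5]
t 30.85 at [ 546.4 -225.6   32. ] turn units [ 0.04 -0.    0.02] shift after [-0.3  1.4 -0. ]
bed xy -63.74540320202209 -103.56675100455931 F [-2.2 -8.5 -0.5] w -0.00016917227842946323 gf 4.15176048874855
```

```bash
python3 -m handwheel '[[[0,-1.5,0],[0,0,0],1],[[0,-1.5,0],[0,0,0],1],[[0,0,0],[0,0,0],1],[[0,0,0],[0,0,0],1]]'|egrep 'pos|act_f'; python3 -m handwheel '[[[0,15,0],[0,0,0],1],[[0,25,0],[0,0,0],1],[[0,0,-40],[0,0,0],1],[[0,0,-50],[0,0,0],1],[[-30,40,-40],[0,0,0],1],[[-30,40,0],[0,0,0],1],[[0,0,0],[0,0,0],1],[[0,0,0],[0,0,0],1]]'
python3 - <<'E'
from h import *
im=vision.get_image("top"); a=im[150:300,370:490]
cv2.imwrite("pics/s5.png",cv2.convertScaleAbs(cv2.resize(a,None,fx=4,fy=4,interpolation=cv2.INTER_CUBIC),alpha=1.5))
E
```

```text
position: [0.5464, -0.2255, 0.0321]
contact_force: [-2.8, -16.3, -2.3]
clock: 32.35
position: [0.48, -0.335, 0.1604]
ee_rot: [-0.001, 0.999, -0.033, 0.0]
contact_force: [-0.1, 0.5, 0.1]
width: -0.0002
gripper_force: 0.0
```

View pics/s5.png

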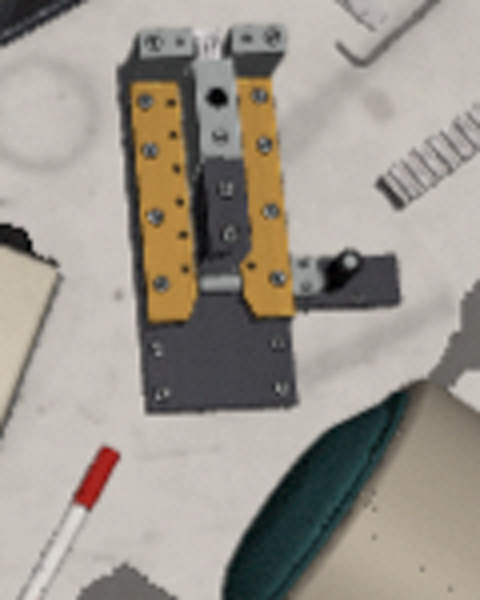

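The bolt crosses the channel behind the heel at crop (220,282), and the knob top is now at (350,260). I'll check the travel by number before handing in.

Run:
```python
from h import *
from rig import manip
P=cast("top",[370+350.5/4-.5,150+260.5/4-.5],.065)[0,:2]*1000-BO; a=np.radians(BY)
y=np.cos(a)*P[1]-np.sin(a)*P[0]; print("travel",128+y)
if 128+y>42: print(manip.sign_off())
```

```text
travel 45.29692379173481
the job is handed in; nothing more can be done
None
```

The side action is assembled and handed in at about 32 s of the 64 s allowed. The core slide is home against the end wall and the larger heel block is tight behind it. The bolt measures about 45 of its 46 mm in by camera, and the gripper is clear of everything; the verdict itself was not returned.

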